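Find the loose bonnet bolt and hold its cap open

TASK

One of the three bolts on the valve manifold has worked loose. Tap each bolt head lightly from above with the fingers, going from left to right, to find the one that gives way, then lift that bolt's hinged cap to about 45 degrees and finish while still holding it up, so that I can retighten the bolt. Leave the other two caps shut and do not push the things lying around out of place.

Things in the scene. Friction and masses are not known exactly. Their poses are not given: they have to be found in the camera images.
- manifold: aluminium valve manifold fixed on the bench: bar 64 (x) x 256 (y) x 46 (z) mm, 8 mm high feet at its ends (318 mm overall). Origin: centre of its underside; x points away from the robot, y left along the bar, z up. Three like stations at y = +80 (1, left), 0 (2), -80 mm (3, right): a steel hex bolt standing up through a hinged grey cap. Any one may be the loose one; it does not show
- bolt_1_top (a point): top centre of the left bolt's hex head (18 mm across corners), which stands 13 mm proud of its cap through a 24 mm hole; at x = -5 mm of the manifold's frame, 66 mm above the bench when not sunk
- bolt_1 (a joint): how far the left bolt has sunk, m: 0 at the start. A loose bolt gives way under about 2.5 N pressed down on its head, sinks 6 mm and stays sunk; a tight bolt gives less than 1.5 mm
- bolt_2_top (a point): top centre of the middle bolt's hex head (18 mm across corners), which stands 13 mm proud of its cap through a 24 mm hole; at x = -5 mm of the manifold's frame, 66 mm above the bench when not sunk
- bolt_2 (a joint): how far the middle bolt has sunk, m: 0 at the start. A loose bolt gives way under about 2.5 N pressed down on its head, sinks 6 mm and stays sunk; a tight bolt gives less than 1.5 mm
- bolt_3_top (a point): top centre of the right bolt's hex head (18 mm across corners), which stands 13 mm proud of its cap through a 24 mm hole; at x = -5 mm of the manifold's frame, 66 mm above the bench when not sunk
- bolt_3 (a joint): how far the right bolt has sunk, m: 0 at the start. A loose bolt gives way under about 2.5 N pressed down on its head, sinks 6 mm and stays sunk; a tight bolt gives less than 1.5 mm
- cap_1 (a joint): opening angle of the left bolt's cap, rad: 0 shut and level, at most 1.4. A light spring and its weight shut it again when it is let go (1 to 2 N at the pull)
- cap_1_pull (a point): centre of the left cap's pull: a steel barrel along the manifold's y, 18 mm long, 14 mm thick, on a tongue 10 mm wide and 6 mm thick; it lies 28 mm in front of the block, 50 mm above the free bench when shut. Pinch its two flat ends from above, fingers closing along y; it can pivot between them. The cap's plate behind the tongue is 42 mm wide, 6 mm thick
- cap_1_hinge (a point): a point on the hinge axis of the left cap, fixed on the manifold; the axis runs along the manifold's y. The pull lies 82 mm in front of it (towards the robot) at the same height when shut, and rises on an arc of that radius
- cap_2 (a joint): opening angle of the middle bolt's cap, rad: 0 shut and level, at most 1.4. A light spring and its weight shut it again when it is let go (1 to 2 N at the pull)
- cap_2_pull (a point): centre of the middle cap's pull: a steel barrel along the manifold's y, 18 mm long, 14 mm thick, on a tongue 10 mm wide and 6 mm thick; it lies 28 mm in front of the block, 50 mm above the free bench when shut. Pinch its two flat ends from above, fingers closing along y; it can pivot between them. The cap's plate behind the tongue is 42 mm wide, 6 mm thick
- cap_2_hinge (a point): a point on the hinge axis of the middle cap, fixed on the manifold; the axis runs along the manifold's y. The pull lies 82 mm in front of it (towards the robot) at the same height when shut, and rises on an arc of that radius
- cap_3 (a joint): opening angle of the right bolt's cap, rad: 0 shut and level, at most 1.4. A light spring and its weight shut it again when it is let go (1 to 2 N at the pull)
- cap_3_pull (a point): centre of the right cap's pull: a steel barrel along the manifold's y, 18 mm long, 14 mm thick, on a tongue 10 mm wide and 6 mm thick; it lies 28 mm in front of the block, 50 mm above the free bench when shut. Pinch its two flat ends from above, fingers closing along y; it can pivot between them. The cap's plate behind the tongue is 42 mm wide, 6 mm thick
- cap_3_hinge (a point): a point on the hinge axis of the right cap, fixed on the manifold; the axis runs along the manifold's y. The pull lies 82 mm in front of it (towards the robot) at the same height when shut, and rises on an arc of that radius
- wrench: open-ended wrench lying in front of the manifold, 26x136x5 mm; bystander. Origin: centre of its underside
- screwdriver: yellow-handled screwdriver lying in front of the manifold, 24x166x21 mm; bystander. Origin: centre of its underside
- timer: small bench timer, 56x62x16 mm; bystander. Origin: centre of its underside
- usb_stick: memory stick, 18x54x8 mm; bystander. Origin: centre of its underside
- septa_pot: small pot with a screw lid behind the manifold, 40x40x42 mm; bystander. Origin: centre of its underside
- filter_tin: round tin behind the manifold, 58x58x24 mm; bystander. Origin: centre of its underside
- column_2: steel chromatography column lying behind the manifold, 18x144x16 mm; bystander. Origin: centre of its underside

How it is judged:
On the way, in this order (a step that is already met when the one before it is completed fails the run):
1. the fingers tap the left bolt (more than 1 N) (contact force between the fingers and bolt_1 above 1 N), for 0.02 s.
2. the fingers tap the middle bolt (more than 1 N) (contact force between the fingers and bolt_2 above 1 N), for 0.02 s.
3. the fingers tap the right bolt (more than 1 N) (contact force between the fingers and bolt_3 above 1 N), for 0.02 s.
4. the cap of the loose bolt is lifted more than 0.6 rad (((value of joint bolt_1 above 0.0035 m and value of joint cap_1 above 0.6 rad) or (value of joint bolt_2 above 0.0035 m and value of joint cap_2 above 0.6 rad) or (value of joint bolt_3 above 0.0035 m and value of joint cap_3 above 0.6 rad))), for 0.2 s.
At the end, for the whole second after the job is handed in: The bolt that gave way is sunk by more than 3.5 mm, its own cap is held up by the fingers (contact above 0.3 N) at more than 0.6 rad (34 degrees), and the other two caps are shut (under 0.1 rad) (((value of joint bolt_1 above 0.0035 m and value of joint cap_1 above 0.6 rad and contact force between the fingers and cap_1 above 0.3 N and value of joint each of cap_2, cap_3 below 0.1 rad) or (value of joint bolt_2 above 0.0035 m and value of joint cap_2 above 0.6 rad and contact force between the fingers and cap_2 above 0.3 N and value of joint each of cap_1, cap_3 below 0.1 rad) or (value of joint bolt_3 above 0.0035 m and value of joint cap_3 above 0.6 rad and contact force between the fingers and cap_3 above 0.3 N and value of joint each of cap_1, cap_2 below 0.1 rad))); the arm keeps its last pose, push and grip.
It fails at once if the cap of a bolt that has not been found loose is lifted (over 0.35 rad) ((value of joint cap_1 above 0.35 rad and value of joint bolt_1 below 0.003 m) or (value of joint cap_2 above 0.35 rad and value of joint bolt_2 below 0.003 m) or (value of joint cap_3 above 0.35 rad and value of joint bolt_3 below 0.003 m)).
It fails at once if a bolt is hit hard (over 60 N) (contact force between the fingers and bolt_1 above 60 N or contact force between the fingers and bolt_2 above 60 N or contact force between the fingers and bolt_3 above 60 N).
It fails at once if a bystander is pushed more than 30 mm out of place (distance of any of wrench, screwdriver, timer, usb_stick, septa_pot, filter_tin, column_2 from where it was at the start of the episode above 0.03 m).
It also fails if it takes over 48 s, if anything falls off the work surface, if the arm or the gripper's body presses on something with over 40 N, if the wrist force passes 120 N, or if a joint passes its speed limit or range.

ROBOT

A 6-joint arm with a two-finger parallel gripper is mounted at the origin on a cart in front of the work surface, level with it; the furniture and walls round the work are solid. World frame = base frame: x ahead of the robot, y to its left, z up, the work surface at z = 0. Lengths are in m, angles in rad, forces in N, time in s.
With the tool pointing down it reaches from about 0.35 to 1 m from the base axis. Payload 7.1 kg.
Tool frame: the origin (TCP) lies midway between the tips of the shut fingers; the grasp point (between the pads) lies 19 mm behind it (r.hold_point_z is the distance from the TCP to the grasp point, in m); z points along the fingers, y is the line along which they close (so a half turn about z gives the same grasp; the last joint's range is limited). The gripper opens to 85 mm and grips with 20 to 120 N. Pads are 22 mm wide; open, the fingers measure 114 mm over their backs; the gripper's body (76 mm by 85 mm) begins 54 mm behind the grasp point. The pads swing forward as they close: fully open they stand 13 mm farther back than shut.
Start: joints at [1.309, 0.423, 1.63, -0, 1.089, -0.019], TCP at [0.15, 0.607, 0.231] pointing down, gripper open.
Joint ranges: [-3, 3], [-0.9, 2.11], [0.09, 2.58], [-1.31, 4.45], [0.11, 2.69], [-2.54, 2.54]. Speed limits (rad/s): [2.39, 2.39, 3.01, 3.14, 3.14, 3.14].

INTERFACE

Orientations are given as a unit quaternion [x, y, z, w].
In Python, from cell import telemetry, cams, r gives the robot as it stands.
- The arm moves only by the tool step_arm, never from a script. Its argument "plan" is text: rows parted by semicolons, each of 5 numbers parted by spaces: the opening, from 0 (shut) to 1 (fully open), then the shift along the tool's x, y, z in mm, then the turn about the tool's z in rad. In form: claw x y z spin; .... A call has 1 to 10 rows; each row is the pose to reach, as a shift and turn from the pose commanded when the call began, along the tool's axes at that moment; what a row does not reach only later rows make up. A row lasts 1/10 s, in which the tool goes at most 50 mm and 8.59 degrees, less where a joint would pass 70% of its speed; a pose out of reach is approached as far as the arm can. A call with a gripper value outside its range is refused whole. The fingers move at their own pace and stop on an object; "newtons" is the grip in N (left out, the last holds). Time passes only in rows, so rows that repeat a pose let the fingers close. It gives the time, the measured TCP pose, the force, the opening and the grip force at its end, in the units of the state.
- telemetry.read_state(): the state, without advancing time (a new reading comes with each control period).
- cams.capture(name): name is "scene" or "top"; returns a dict with "img" (384x512x3 uint8, blue, green, red), "depth" (384x512 float32, m along the optical axis (not along the pixel's ray), 0 where there is no reading), "fov_y" (degrees; the focal length in pixels is half the picture's height over the tangent of half this angle, whatever the lens; pixels are square), "cx", "cy" (the principal point, pixels), "dist" ([k1, k2, p1, p2, k3] as OpenCV has them; the pictures are not rectified), "origin" and "rotation" of the camera in the world. Camera axes: x right, y down, z forward; pixel columns grow to the right and rows downward; lengths in m; the calibration is good to about 2 mm. A picture is of the moment at which its call begins.
- r.hand_in(): hands the job in; it is judged then, once.
The state is a dict: "time_s": time; "joint_pos": joint angles; "joint_vel": joint speeds; "joint_efforts": joint torques, N m; "position": TCP position; "tcp_rot": TCP orientation; "ft_force": force on the tool from outside, world axes, zero at the start; "torque": the same for the moment, N m; "opening": finger opening in m; "grasp_force": force on a finger pad.
Only numpy, scipy, OpenCV 4.12 (cv2) and the standard library are available. Lean on these libraries where they do the work, as an engineer would, in place of code of your own. Each camera call takes 0.05 s, during which the arm holds its last target. There are 200 camera calls.

## Working session

There is one attempt and no reset: what is moved stays moved. The work goes in short steps, Python scripts to look and compute and a tool call to move; the robot and the scene stay as the last step left them, time stands still between calls to the robot, and variables do not carry over. Pictures are saved under pics/ and viewed, at most 10 in all, crops included, and the job is handed in when it is done.

Besides the shell and the picture viewer there is one more tool, called after ">>>" as a command line: name --argument value ..., lists and objects as JSON in quotes. step_arm: Moves the arm, as the interface text tells. Its arguments: {"type":"object","properties":{"plan":{"type":"string"},"newtons":{"type":"number"}},"required":["plan"]}

```bash
mkdir -p pics; ls
cat > h.py <<'E'
import numpy as np, cv2
from cell import telemetry, cams, r
def K(c):
    f=192/np.tan(np.radians(c["fov_y"])/2); return np.array([[f,0,c["cx"]],[0,f,c["cy"]],[0,0,1.]])
def cloud(c):
    h,w=c["depth"].shape; v,u=np.mgrid[:h,:w]
    p=cv2.undistortPoints(np.stack([u,v],-1).reshape(-1,1,2).astype(np.float64),K(c),np.array(c["dist"],float)).reshape(h,w,2)
    R=np.array(c["rotation"]); P=np.dstack([p,np.ones((h,w))])*c["depth"][...,None]
    return P@R.T+np.array(c["origin"])
def ray(c,uv,z):
    p=cv2.undistortPoints(np.array(uv,float).reshape(-1,1,2),K(c),np.array(c["dist"],float)).reshape(-1,2)
    d=np.c_[p,np.ones(len(p))]@np.array(c["rotation"]).T; o=np.array(c["origin"])
    return o+d*((z-o[2])/d[:,2])[:,None]
E
python3 - <<'E'
from h import *
import pickle
for n in ["top","scene"]:
    c=cams.capture(n); pickle.dump(c,open(n+".pkl","wb")); cv2.imwrite(f"pics/{n}0.png",c["img"])
    print(n,c["origin"],c["rotation"],c["fov_y"],c["dist"])
print(telemetry.read_state(), r.hold_point_z)
E
```

```text
pics
top [0.43343194 0.07440205 0.94213201] [ 0.70756137 -0.70311903  0.0573536  -0.04112297] 57.19259711731709 [-0.1106367  0.         0.         0.         0.       ]
scene [ 0.11716384 -0.27321235  0.69469275] [ 0.83101834 -0.43111286  0.1525453  -0.31667042] 54.46414000024866 [-0.09759911  0.          0.          0.          0.        ]
{'time_s': 0.1, 'joint_pos': array([ 1.30900711e+00,  4.23743219e-01,  1.63061145e+00, -8.73292062e-07,
        1.08860663e+00, -1.90178787e-02]), 'joint_vel': array([ 0.00126605,  0.00018529, -0.00075207,  0.00030967,  0.00123251,
        0.00096268]), 'joint_efforts': array([-1.98496700e-04, -5.58424652e+01, -2.82445461e+01, -7.80049049e-05,
        3.03356202e-03,  5.69754462e-06]), 'position': array([0.15010435, 0.60619876, 0.2306375 ]), 'tcp_rot': array([ 1.21087567e-01,  9.92641593e-01, -6.77645667e-04, -9.53834558e-05]), 'ft_force': array([-0.22348496, -0.59645691, -0.25977464]), 'torque': array([-0.00394329,  0.04917868,  0.00845649]), 'grasp_force': 0.0, 'opening': 0.08529630685397394} 0.0187
```

View pics/top0.png

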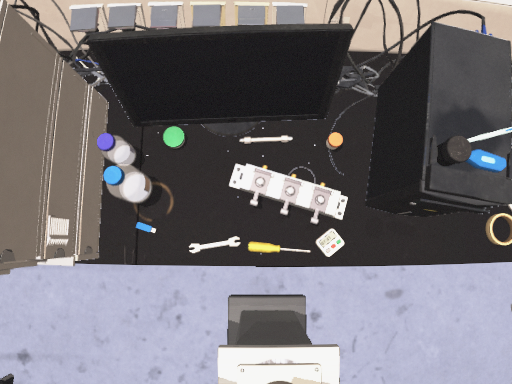

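View pics/scene0.png

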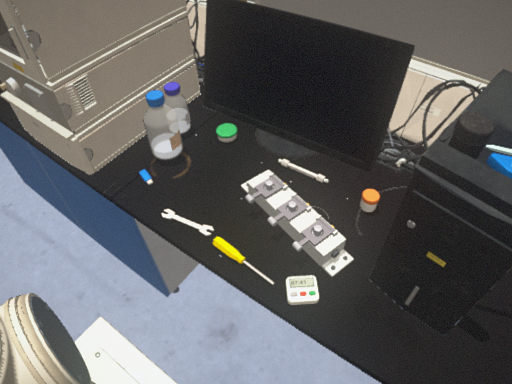

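The top view shows the bolts at about (260,182), (290,191) and (320,200), with the pulls at (255,203), (285,211) and (315,219). The monitor is behind the manifold; the wrench, screwdriver and timer are in front. The scene view agrees. Camera rotation comes as a quaternion, so I'll convert it and then measure.

```bash
sed -i 's/np.array(c\["rotation"\])/Rot.from_quat(c["rotation"]).as_matrix()/; 1a from scipy.spatial.transform import Rotation as Rot' h.py
python3 - <<'E'
from h import *
import pickle
np.set_printoptions(precision=4,suppress=True)
c=pickle.load(open("top.pkl","rb")); P=cloud(c)
print("bolts",ray(c,[(260,182),(290,191),(320,200)],.066)); print("pulls",ray(c,[(255,203),(285,211),(315,219)],.05))
# block mask: height 0.035..0.075 , near region
cc=ray(c,[(290,191)],.05)[0]
print("bench z",np.median(P[225:235,170:330,2]))
near=np.hypot(P[...,0]-cc[0],P[...,1]-cc[1])<.2
m=((P[...,2]>.035)&(P[...,2]<.08)&near).astype(np.uint8)
n,l,s,ce=cv2.connectedComponentsWithStats(m); k=1+np.argmax(s[1:,4]); print(s[k],ce[k])
# footprint including feet: bright & near
pts=P[(l==k)]; print("z pct",np.percentile(pts[:,2],[5,25,50,75,95,99]))
rect=cv2.minAreaRect((pts[:,:2]*1000).astype(np.float32)); print("rect",rect)
for nm in ["top","scene"]:
    c=pickle.load(open(nm+".pkl","rb")); P=cloud(c)
    t=P[(P[...,2]>.060)&(P[...,2]<.075)&(np.hypot(P[...,0]-cc[0],P[...,1]-cc[1])<.13)]
    # cluster bolt-heads
    b=ray(pickle.load(open("top.pkl","rb")),[(260,182),(290,191),(320,200)],.066)
    for q in b:
        d=t[np.hypot(t[:,0]-q[0],t[:,1]-q[1])<.02]; print(nm,len(d),d.mean(0) if len(d) else '')
    # monitor and others: nearest x of tall stuff
    tall=P[(P[...,2]>.12)&(P[...,2]<.6)&(abs(P[...,1]-cc[1])<.2)]; print("tall x min",tall[:,0].min() if len(tall) else None)
c=pickle.load(open("top.pkl","rb"));s=pickle.load(open("scene.pkl","rb"))
for nm,c in (("top",c),("scene",s)):
    u0,v0,w,h=(225,155,130,75) if nm=="top" else (225,155,140,130)
    cv2.imwrite(f"pics/{nm}_crop.png",cv2.resize(c["img"][v0:v0+h,u0:u0+w],None,fx=4,fy=4,interpolation=cv2.INTER_CUBIC))
E
cd pics; python3 -c "
import cv2,numpy as np
a=cv2.imread('top_crop.png');b=cv2.imread('scene_crop.png');print(a.shape,b.shape)"
```

```text
bolts [[ 0.5744  0.0521  0.066 ]
 [ 0.5521 -0.0236  0.066 ]
 [ 0.5298 -0.0994  0.066 ]]
pulls [[ 0.5227  0.0641  0.05  ]
 [ 0.5028 -0.0123  0.05  ]
 [ 0.4828 -0.0889  0.05  ]]
bench z 0.000966798706171279
[ 239  164  102   60 2653] [288.9208 191.1738]
z pct [0.0442 0.0466 0.0498 0.0541 0.0581 0.067 ]
rect ((541.9857788085938, -19.3433837890625), (270.6473388671875, 99.44574737548828), 73.64724731445312)
top 35 [0.5761 0.0537 0.0659]
top 34 [ 0.5532 -0.0228  0.066 ]
top 33 [ 0.5315 -0.0994  0.0664]
tall x min 0.752908414253806
scene 49 [0.5777 0.0534 0.0668]
scene 54 [ 0.5552 -0.0233  0.067 ]
scene 61 [ 0.5325 -0.1002  0.0667]
tall x min 0.039695743694510024
(300, 520, 3) (520, 560, 3)
```

View pics/top_crop.png

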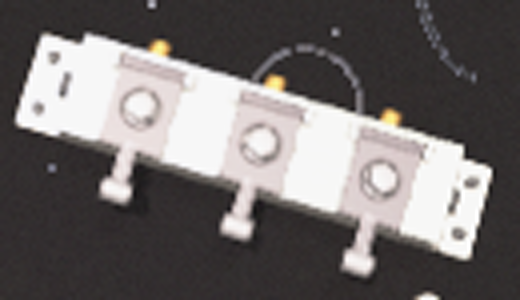

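View pics/scene_crop.png

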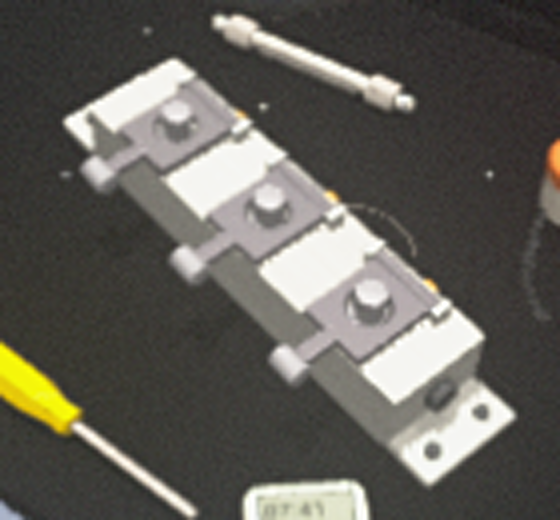

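Checks: the bolts are 79.9 mm apart (80 expected) and their height is 0.066. Manifold yaw is about -0.283 rad, and the block rectangle gives -0.286. The tool is already nearly aligned, needing +0.04 rad of spin. I'll move along the front and clear of the instrument on the left.

>>> step_arm --plan "0 -22 -35 0 0.04; 0 -43 -70 0 0.04; 0 -65 -105 0 0.04; 0 -86 -139 0 0.04; 0 -121 -174 0 0.04; 0 -156 -209 0 0.04; 0 -191 -244 0 0.04; 0 -226 -279 0 0.04; 0 -261 -314 0 0.04; 0 -292 -346 0 0.04" --newtons 20

```text
time_s: 1.1
position: [0.3511, 0.1986, 0.2314]
tcp_rot: [0.141, 0.99, 0.0, 0.0]
ft_force: [0.6, 0.3, -0.3]
opening: -0.0
grasp_force: 0.0
```

>>> step_arm --plan "0 -46 -14 0 0; 0 -92 -27 0 0; 0 -138 -41 0 0; 0 -184 -55 0 0; 0 -230 -68 0 0; 0 -257 -76 30 0; 0 -257 -76 70 0; 0 -257 -76 110 0; 0 -257 -76 140 0; 0 -257 -76 140 0"

```text
time_s: 2.1
position: [0.5726, 0.0555, 0.087]
tcp_rot: [0.141, 0.99, -0.001, -0.004]
ft_force: [-0.3, 0.1, -0.7]
opening: -0.0001
grasp_force: 0.0
```

Run:
```python
from h import *
import pickle
np.set_printoptions(precision=4,suppress=True)
s=telemetry.read_state();print(s["position"],s["ft_force"])
c=cams.capture("scene"); cv2.imwrite("pics/s2.png",cv2.resize(c["img"][100:300,170:400],None,fx=3,fy=3))
# pulls from start clouds
psi=-.283; ex=np.array([np.cos(psi),np.sin(psi)]); ey=np.array([-ex[1],ex[0]]); b2=np.array([.5542,-.0231])
for n in ["top","scene"]:
    P=cloud(pickle.load(open(n+".pkl","rb"))).reshape(-1,3)
    q=np.c_[(P[:,:2]-b2)@ex-.005,(P[:,:2]-b2)@ey,P[:,2]]
    for y0 in (.08,0,-.08):
        d=q[(q[:,2]>.045)&(q[:,2]<.07)&(q[:,0]<-.05)&(q[:,0]>-.08)&(abs(q[:,1]-y0)<.02)]
        print(n,y0,len(d),d.mean(0),d.min(0),d.max(0))
```

```text
[0.5726 0.0555 0.087 ] [-0.3112  0.0832 -0.7224]
top 0.08 43 [-0.0599  0.0799  0.0554] [-0.067  0.071  0.05 ] [-0.0501  0.0888  0.0608]
top 0 46 [-0.0596 -0.0002  0.0557] [-0.0675 -0.009   0.0504] [-0.0504  0.009   0.0601]
top -0.08 44 [-0.0583 -0.0795  0.0557] [-0.0653 -0.0883  0.0489] [-0.0501 -0.0705  0.0604]
scene 0.08 57 [-0.0588  0.0798  0.0564] [-0.0647  0.0724  0.0467] [-0.0515  0.0927  0.0609]
scene 0 63 [-0.0587  0.0003  0.0563] [-0.0643 -0.008   0.0468] [-0.0502  0.0113  0.0616]
scene -0.08 75 [-0.0593 -0.0801  0.0559] [-0.065  -0.0875  0.0463] [-0.0503 -0.0699  0.0617]
```

View pics/s2.png

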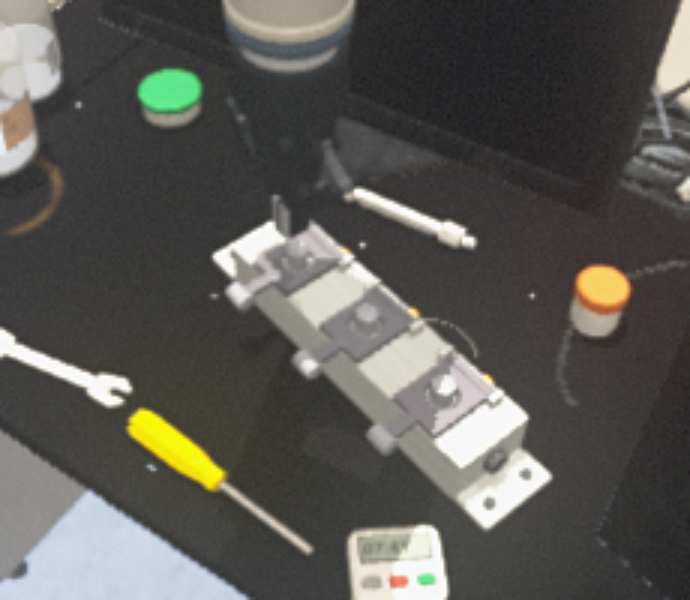

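The fingers, at crop (285,215), are above the left bolt at (295,250). The pulls match the model to 1 mm. Next I'll let the arm settle and then press gently.

>>> step_arm --plan "0 0 0 0 0; 0 0 0 0 0; 0 0 0 5 0; 0 0 0 10 0; 0 0 0 10 0"

```text
time_s: 2.65
position: [0.5758, 0.0559, 0.0811]
tcp_rot: [0.141, 0.99, -0.0, -0.0]
ft_force: [-0.3, 0.0, 0.2]
opening: 0.0001
grasp_force: 0.0
```

>>> step_arm --plan "0 -1 -2 5 0; 0 -1 -2 10 0; 0 -1 -2 12 0; 0 -1 -2 13 0; 0 -1 -2 14 0; 0 -1 -2 15 0; 0 -1 -2 15 0"

```text
time_s: 3.35
position: [0.5765, 0.0538, 0.0663]
tcp_rot: [0.141, 0.99, 0.0, -0.0]
ft_force: [-0.2, -0.4, 0.1]
opening: -0.0003
grasp_force: 0.0
```

>>> step_arm --plan "0 0 0 1 0; 0 0 0 1 0; 0 0 0 2 0; 0 0 0 2 0; 0 0 0 2 0"

```text
time_s: 3.85
position: [0.5767, 0.0537, 0.0655]
tcp_rot: [0.141, 0.99, 0.0, 0.0]
ft_force: [-3.6, -0.8, 11.9]
opening: -0.0004
grasp_force: 5.8
```

Bolt 1 is tight: 12 N with no sinking. Next is the middle bolt.

>>> step_arm --plan "0 0 0 -10 0; 0 0 -20 -18 0; 0 0 -50 -18 0; 0 0 -80 -18 0; 0 0 -80 -18 0; 0 0 -80 -12 0; 0 0 -80 -6 0; 0 0 -80 -2 0; 0 0 -80 0 0; 0 0 -80 0 0"

```text
time_s: 4.85
position: [0.5543, -0.0223, 0.0654]
tcp_rot: [0.14, 0.99, -0.0, -0.0]
ft_force: [-5.5, -0.2, 17.4]
opening: -0.0
grasp_force: 8.8
```

Bolt 2 is tight as well (17 N). Next is the right bolt.

>>> step_arm --plan "0 0 0 -10 0; 0 0 -20 -18 0; 0 0 -50 -18 0; 0 0 -80 -18 0; 0 0 -80 -18 0; 0 0 -80 -12 0; 0 0 -80 -6 0; 0 0 -80 -2 0; 0 0 -80 0 0; 0 0 -80 0 0"

```text
time_s: 5.85
position: [0.5317, -0.0993, 0.0638]
tcp_rot: [0.14, 0.99, 0.0, -0.0]
ft_force: [-1.3, 0.5, 1.2]
opening: -0.0
grasp_force: 0.0
```

>>> step_arm --plan "0 0 0 1 0; 0 0 0 2 0; 0 0 0 3 0; 0 0 0 3 0"

```text
time_s: 6.25
position: [0.5319, -0.1, 0.0614]
tcp_rot: [0.141, 0.99, -0.0, 0.0]
ft_force: [0.4, 0.1, 0.9]
opening: -0.0003
grasp_force: 0.3
```

>>> step_arm --plan "0 0 0 1 0; 0 0 0 2 0; 0 0 0 2 0; 0 0 0 2 0"

```text
time_s: 6.65
position: [0.532, -0.1, 0.06]
tcp_rot: [0.141, 0.99, -0.0, 0.0]
ft_force: [-1.8, 1.7, 8.8]
opening: -0.0001
grasp_force: 4.6
```

The right bolt sank 6 mm to its stop, so it is the loose one. Next I'll lift clear, open the fingers, and go over the right pull, which is 55 mm in front (+x in the tool frame).

>>> step_arm --plan "0 0 0 -20 0; 0 0 0 -50 0; 0.5 25 0 -60 0; 0.5 54 0 -60 0; 0.5 54 0 -60 0; 0.5 54 0 -60 0; 0.5 54 0 -30 0; 0.5 54 0 -10 0; 0.5 54 0 -10 0; 0.5 54 0 -10 0"

```text
time_s: 7.65
position: [0.4806, -0.0851, 0.0692]
tcp_rot: [0.141, 0.99, -0.0, -0.0]
ft_force: [0.4, 1.0, 0.9]
opening: 0.0429
grasp_force: 0.0
```

Run:
```python
from h import *
s=telemetry.read_state();print(s["position"],s["ft_force"],s["opening"])
c=cams.capture("scene"); a=cv2.resize(c["img"][150:300,220:400],None,fx=3,fy=3)
cv2.imwrite("pics/s3.png",a)
```

```text
[ 0.48057677 -0.08508207  0.06915783] [0.42403548 1.00444316 0.92640677] 0.04291261373669081
```

View pics/s3.png

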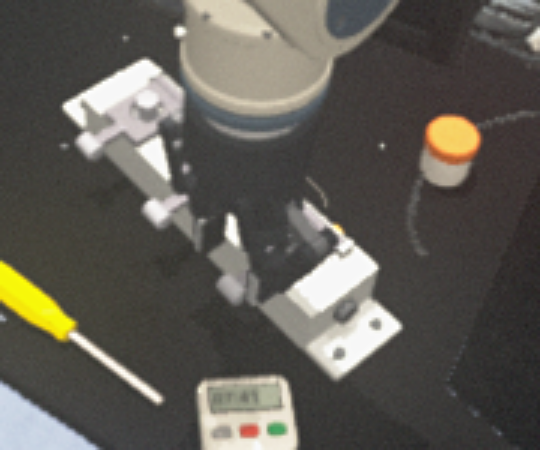

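The open fingers straddle the right pull at crop (235,290), and nothing else is near. I'll descend and pinch.

>>> step_arm --plan "0.5 1 0 15 0; 0.5 1 0 28 0; 0.5 1 0 37 0; 0.5 1 0 37 0; 0 1 0 37 0; 0 1 0 37 0; 0 1 0 37 0; 0 1 0 37 0; 0 1 0 37 0; 0 1 0 37 0" --newtons 40

```text
time_s: 8.7
position: [0.4792, -0.0848, 0.0326]
tcp_rot: [0.141, 0.99, -0.0, 0.0]
ft_force: [0.4, -3.9, 1.7]
opening: 0.0168
grasp_force: 39.1
```

>>> step_arm --plan "0 0 0 -8 0; 0 -2 0 -16 0; 0 -4 0 -24 0; 0 -6 0 -32 0; 0 -10 0 -39 0; 0 -14 0 -46 0; 0 -19 0 -53 0; 0 -25 0 -59 0; 0 -25 0 -59 0; 0 -25 0 -59 0"

```text
time_s: 9.7
position: [0.5023, -0.0915, 0.0916]
tcp_rot: [0.141, 0.99, -0.0, -0.001]
ft_force: [-4.4, -3.5, -2.7]
opening: 0.017
grasp_force: 39.3
```

Run:
```python
from h import *
s=telemetry.read_state();print(s["position"],s["ft_force"],s["opening"],s["grasp_force"])
c=cams.capture("scene"); a=cv2.resize(c["img"][150:300,220:400],None,fx=3,fy=3)
cv2.imwrite("pics/s4.png",a)
```

```text
[ 0.50225913 -0.09153023  0.09158626] [-4.36274638 -3.45064361 -2.66451148] 0.016999120723918664 39.319555163383484
```

View pics/s4.png

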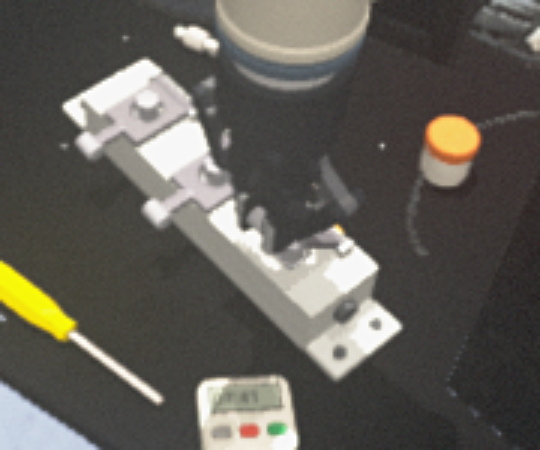

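The right pull has left (235,290) and is held in the fingers (17 mm opening, 39 N). The other two caps are shut and the timer and screwdriver haven't moved. I'll let it settle briefly and then hand in.

>>> step_arm --plan "0 0 0 0 0; 0 0 0 0 0; 0 0 0 0 0; 0 0 0 0 0"

```text
time_s: 10.15
position: [0.5022, -0.0915, 0.0915]
tcp_rot: [0.141, 0.99, -0.0, -0.001]
ft_force: [-3.7, -4.7, -2.0]
opening: 0.0171
grasp_force: 39.3
```

```bash
python3 -c "
from h import *
s=telemetry.read_state();print(s['position'],s['opening'],s['grasp_force'])
print(r.hand_in())"
```

```text
[ 0.50218106 -0.09149012  0.09146591] 0.017058786194651402 39.3409538269043
the job is handed in; nothing more can be done
None
```

The right bolt (3) is the loose one: it sank 6 mm when tapped, while the left and middle bolts held, and its cap is now held up at about 45° with the other two shut; the job is handed in, but no verdict was returned.

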